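# Restock the specimen-box case with the handwheel loader

### The job

Restock the loader's storage case first-in-first-out: stand the yellow keeper aside, pull the old blue-lidded boxes along the lane up to the mouth of the case, stand all the orange-lidded new boxes upright in the lane behind them, then turn the handwheel anticlockwise (seen from above) through exactly one revolution, which slides the whole row into the case and brings the ram and the handle home. Finally stand the yellow keeper upright in the lane right at the mouth of the case to keep the stock in, and leave the other things on the bench where they are.

Things in the scene. Friction and masses are not known exactly. Their poses are not given: they have to be found in the camera images.
- loader: Fixed bench loader on a grey plate, about 0.52 m long. Origin on the bench below the lane's centreline at the resting ram's face; z up, y along the lane from ram to case, x across. Lane floor 12 mm above the bench, open above from y 0 to 156 mm; walls 46 mm apart, 8 mm tall, with flared lips up to 13 mm above the floor and 30 mm off the centreline. The teal case follows, y 156 to 290 mm.
- mouth (a point): centre of the case mouth on the lane floor, at y = 156 mm of the loader; the lane walls narrow to 44 mm here. The case is 45 mm wide inside, 53 mm outside, 58 mm clear height under its clear roof; its top is 74 mm above the bench. Boxes cannot be put into the case from above: the ram slides them in.
- case_end (a point): inner end of the closed end of the case, on the lane floor (y = 290 mm of the loader)
- wheel (a joint): angle of the blue handwheel (rad): 0 at the start, handle at the white home mark (the side away from the lane), growing anticlockwise seen from above; 6.283 is one revolution. It lies flat (axis vertical), 184 mm across, top 42 mm above the bench, turns with about 1 to 3 N at the handle, has no stop near one revolution and stays where it is left.
- wheel_centre (a point): point on the wheel's axis at the height of the handle's top; it lies at loader x 0, y -115 mm
- handle_top (a point): top centre, 122 mm above the bench, of the upright red handle: a freely spinning sleeve 24 mm across and 62 mm tall, 80 mm from the wheel's axis. Hold it from above and lead it round the circle; the gripper need not turn. A steel connecting rod runs just below it, up to 55 mm above the bench.
- ram_face (a point): foot of the ram's flat steel face (40 mm wide, 14 to 54 mm above the bench). The wheel drives it by a crank: at y = 0 of the loader at wheel angle 0, y = 160 mm (4 mm inside the case) at half a turn, back at 0 after one turn.
- old1: Old specimen box with a blue lid, standing in the lane near the ram at the start: 40 mm wide (its x), 24 mm thick (its y), 54 mm tall, 0.05 to 0.1 kg, white plastic on a heavy foot; origin at the centre of its underside, z up. Either way round is the same. May be absent.
- old2: Another old specimen box with a blue lid, as old1.
- new1: New specimen box with an orange lid, standing on the white bench mat to the left of the loader at the start: 40 mm wide (its x), 24 mm thick (its y), 54 mm tall, 0.05 to 0.1 kg, white plastic on a heavy foot; origin at the centre of its underside, z up. Either way round is the same. May be absent.
- new2: Another new box with an orange lid, as new1.
- new3: Another new box with an orange lid, as new1.
- keeper: Yellow steel keeper block, 0.18 kg: foot 40 mm wide (x), 34 mm thick (y), 22 mm tall, with an upright fin 36 mm wide (x), 14 mm thick in its middle up to 56 mm; origin at the centre of its underside, z up. At the start it stands in the lane ahead of the old boxes.
- pad: flat grey pad on the bench, 70 x 90 mm, about 1 mm thick, a handy place to stand the keeper meanwhile; origin at its centre
- tube_rack: bystander: magenta tube rack, 90 x 210 x 28 mm
- tip_box: bystander: blue tip box with orange top, 75 x 105 x 50 mm
- cup: bystander: blue plastic cup, 80 mm across, 110 mm tall
- tape_roll: bystander: white tape roll, 52 mm across, 22 mm tall
- resin_tile: bystander: amber resin tile, 50 x 50 x 12 mm
Things that resemble listed ones, but are neither listed nor needed, are in the scene too. Leave any black or turquoise look-alike of the new3 alone.

How it is judged:
By the outcome, as a careful person would: the job done as asked, in the order asked, and still so for the second after the job is handed in, with the robot touching nothing.
Of old1, old2 only 1 to 2 are there at a start; the rules pass over those that are not, and their reading is None.
Of new1, new2, new3 only 2 to 3 are there at a start; the rules pass over those that are not, and their reading is None.
At some moment in a run one of new1, new2, new3, keeper may be knocked a few centimetres aside while the robot is not near it.
Once in a run the grip may slacken for a moment while it holds something.
It also fails if it takes over 200 s, if anything falls off the work surface, if the arm or the gripper's body presses on something with over 40 N, if the wrist force passes 120 N, or if a joint passes its speed limit or range.

### The arm

A 7-joint arm with a two-finger parallel gripper is mounted at the origin on the work surface. World frame = base frame: x ahead of the robot, y to its left, z up, the work surface at z = 0. Lengths are in m, angles in rad, forces in N, time in s.
With the tool pointing down it reaches from about 0.4 to 0.85 m from the base axis. Payload 4.5 kg.
Tool frame: the origin (TCP) lies on the centre line of the jaws, within the pads' length; the fingertips stand r.tips_ahead ahead of it and the grasp point (between the pads) is the TCP (r.tips_ahead is the distance from the TCP to the fingertips, in m); z points along the fingers, y is the direction in which the jaws open and shut (so a half turn about z gives the same grasp; the last joint's range is limited). The gripper opens to 88 mm and grips with 3 to 60 N. Pads are 18 mm wide; open, the fingers measure 123 mm over their backs; the gripper's body (75 mm by 187 mm) begins 45 mm behind the grasp point.
Start: joints at [1.18, 0.689, -0.195, 1.565, 0.157, 0.902, -0.215], TCP at [0.258, -0.569, 0.258] pointing down, gripper open.
Joint ranges: [-3.01, 3.01], [-0.46, 2.08], [-1.47, 1.51], [0.13, 2.56], [-1, 4.14], [0.04, 2.09], [-2.66, 2.66]. Speed limits (rad/s): [2.57, 2.57, 3.14, 3.14, 3.14, 3.14, 3.14].

### API

Orientations are given as a unit quaternion [x, y, z, w].
In Python, from plant import r gives the robot as it stands.
- The arm moves only by the shell command python3 -m inch 'ROWS' [FORCE]. ROWS is JSON, a list of rows, each a list of 5 numbers: the shift along the world's x, y, z in units of 25 mm (1.0 is 25 mm), then the turn about the world's z in units of 6 degrees (1.0 is 6 degrees), then the finger opening in mm, from 0 to 88.1. A call has 1 to 5 rows; each row shifts and turns the commanded pose from where the row before left it; what a row does not reach is not made up. A row lasts 1/10 s, in which the tool goes at most 50 mm and 8.59 degrees, less where a joint would pass 70% of its speed; a pose out of reach is approached as far as the arm can. A call is refused whole if a number of a shift passes 1 or a number of a turn 1, either way. A call with a gripper value outside its range is refused whole. The fingers move at their own pace and stop on an object; FORCE is the grip in N (left out, the last holds). Time passes only in rows, so rows that do not move let the fingers close. It gives the time, the measured TCP pose, the force and the opening at its end, in the units of the state.
- r.get_state(): the state, without advancing time (a new reading comes with each control period).
- r.snapshot(name): name is "scene" or "top" or "wrist"; returns a dict with "pixels" (480x640x3 uint8, red, green, blue), "range_z" (480x640 float32, m along the optical axis (not along the pixel's ray), 0 where there is no reading), "K" (3x3 intrinsics, pixels), "position" and "attitude" of the camera in the world. Camera axes: x right, y up, looking along -z (the intrinsics and any distortion apply to the point x, -y, -z); pixel columns grow to the right and rows downward; lengths in m; the calibration is good to about 2 mm. A picture is of the moment at which its call begins.
- r.finish_job(): hands the job in, once; it reports no verdict.
The state is a dict: "clock": time; "q": joint angles; "qd": joint speeds; "joint_torque": joint torques, N m; "tool_pos": TCP position; "eef_rot": TCP orientation; "contact_force": force on the tool from outside, world axes, zero at the start; "moment": the same for the moment, N m; "opening": opening from 0.0 (shut) to 1.0 (fully open).
Only numpy, scipy, OpenCV 4.12 (cv2) and the standard library are available. Lean on these libraries where they do the work, as an engineer would, in place of code of your own. Each camera call takes 0.05 s, during which the arm holds its last target. There are 200 camera calls.

## Working session

There is one attempt and no reset: what is moved stays moved. The work goes in short steps, Python scripts to look and compute and a shell command to move; the robot and the scene stay as the last step left them, time stands still between calls to the robot, and variables do not carry over. Pictures are saved under pics/ and viewed, about 12 in all and at most 16, crops included, and the job is handed in when it is done.

```bash
ls; mkdir -p pics
cat > h.py <<'E'
import numpy as np, cv2
from plant import r
from scipy.spatial.transform import Rotation as R
def snap(n,save=None):
    s=r.snapshot(n)
    if save: cv2.imwrite('pics/'+save+'.png',s['pixels'][:,:,::-1])
    return s
def rot(s):
    a=np.array(s['attitude'],float)
    return a if a.shape==(3,3) else R.from_quat(a).as_matrix()
def cloud(s):
    K=np.array(s['K']);z=s['range_z'];v,u=np.mgrid[:480,:640]
    p=np.stack([(u-K[0,2])/K[0,0]*z,-(v-K[1,2])/K[1,1]*z,-z],-1)
    w=p@rot(s).T+np.array(s['position']);w[z==0]=np.nan
    return w
def ray(s,u,v,h):
    K=np.array(s['K']);d=rot(s)@np.array([(u-K[0,2])/K[0,0],-(v-K[1,2])/K[1,1],-1])
    p=np.array(s['position']);return p+d*(h-p[2])/d[2]
def st():
    s=r.get_state();print(round(s['clock'],2),np.round(s['tool_pos'],4),np.round(R.from_quat(s['eef_rot']).as_euler('zyx',degrees=True),1),np.round(s['contact_force'],1),round(s['opening'],3))
E
python3 - <<'E'
from h import *
for n in('scene','top'):
    s=snap(n,n+'0');print({k:s[k] for k in s if k not in('pixels','range_z')})
st();print(r.tips_ahead)
E
```

```text
pics
{'K': array([[462.38484604,   0.        , 323.83246609],
       [  0.        , 462.38484604, 232.84786842],
       [  0.        ,   0.        ,   1.        ]]), 'position': array([ 1.0779072 , -0.26521034,  0.7671162 ]), 'attitude': array([0.33778151, 0.16569483, 0.41912885, 0.82630496])}
{'K': array([[451.56724458,   0.        , 319.05026996],
       [  0.        , 451.56724458, 233.18322181],
       [  0.        ,   0.        ,   1.        ]]), 'position': array([0.40955381, 0.13335625, 0.98855828]), 'attitude': array([ 0.06030362, -0.07783989, -0.69271604,  0.71445707])}
0.1 [ 0.2573 -0.569   0.257 ] [ -24.3   -0.  -179.9] [-0.9 -0.9  0.7] 0.996
0.019
```

View pics/top0.png

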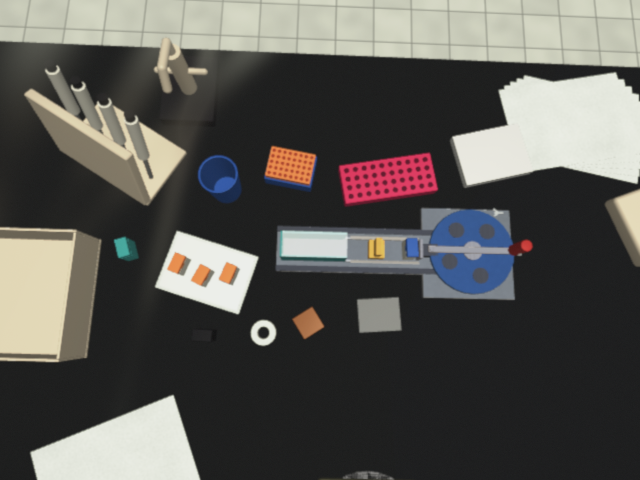

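View pics/scene0.png

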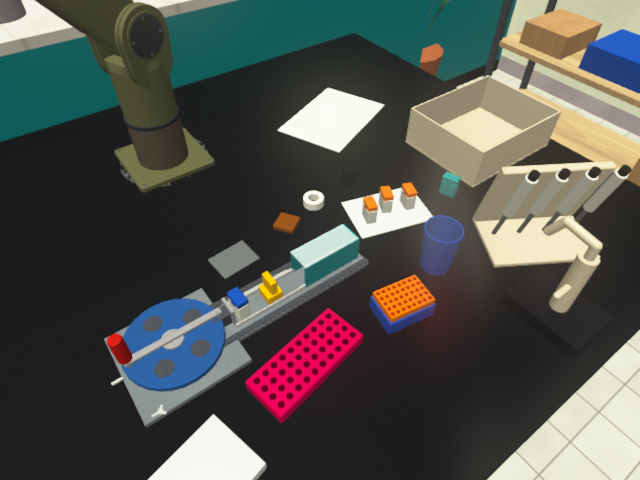

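The top view shows one old box (412,247), the keeper (377,247), three new boxes (178,263), (202,274) and (229,273), the pad (379,315) and the handle (526,246). The scene view agrees.

```bash
cat >> h.py <<'E'
def mask(s,name):
    h=cv2.cvtColor(s['pixels'],cv2.COLOR_RGB2HSV);H,S,V=[h[...,i].astype(int) for i in range(3)]
    return {'orange':(H>=5)&(H<=16)&(S>150)&(V>120),'yellow':(H>=18)&(H<=30)&(S>150)&(V>100),
     'blue':(H>=105)&(H<=122)&(S>140)&(V>60),'red':((H<4)|(H>176))&(S>150)&(V>80)}[name]
def blobs(s,name,zlo,zhi,box=None,amin=15):
    w=cloud(s);m=mask(s,name)&(w[...,2]>zlo)&(w[...,2]<zhi)
    if box: m&=(w[...,0]>box[0])&(w[...,0]<box[1])&(w[...,1]>box[2])&(w[...,1]<box[3])
    n,l,stt,c=cv2.connectedComponentsWithStats(m.astype(np.uint8))
    for i in range(1,n):
        if stt[i,4]<amin: continue
        p=w[l==i];re=cv2.minAreaRect((p[:,:2]*1000).astype(np.float32))
        print(name,'px',np.round(c[i]),'n',stt[i,4],'mean',np.round(p.mean(0),4),'rect c',np.round(re[0],1),'sz',np.round(re[1],1),'ang',round(re[2],1))
E
python3 - <<'E'
from h import *
s=snap('top')
blobs(s,'orange',.04,.08);blobs(s,'yellow',.05,.09);blobs(s,'blue',.055,.09);blobs(s,'red',.11,.14);blobs(s,'blue',.03,.05)
w=cloud(s)
for u,v in[(379,315),(358,246),(395,262),(315,245),(472,250),(300,280),(400,285),(348,247)]:print(u,v,np.round(w[v,u],4))
z=w[...,2]; m=(z>.068)&(z<.08)&(w[...,0]>.3)&(w[...,0]<.5)&(w[...,1]>0)&(w[...,1]<.26)
v,u=np.nonzero(m);print(u.min(),u.max(),v.min(),v.max());print(cv2.minAreaRect((w[m][:,:2]*1000).astype(np.float32)))
# pad
g=s['pixels'].astype(int);mm=(abs(g[...,0]-g[...,2])<25)&(g[...,0]>80)&(g[...,0]<190);mm[:290]=0;mm[345:]=0;mm[:,:345]=0;mm[:,415:]=0
print('pad',cv2.minAreaRect((w[mm][:,:2]*1000).astype(np.float32)))
E
```

```text
orange px [290. 165.] n 1318 mean [0.7453 0.1804 0.0499] rect c [745.8 180.1] sz [96.9 69.1] ang 80.0
orange px [176. 263.] n 191 mean [0.5231 0.4055 0.0535] rect c [523.2 405.5] sz [23.4 35.7] ang 68.3
orange px [228. 273.] n 189 mean [0.5058 0.2987 0.0537] rect c [506.  298.7] sz [22.1 35.8] ang 69.7
orange px [201. 275.] n 194 mean [0.5003 0.354  0.0533] rect c [500.2 353.6] sz [23.4 35.3] ang 64.8
yellow px [378. 247.] n 129 mean [ 0.5672 -0.0113  0.0656] rect c [568.4 -12.1] sz [33.2 13.5] ang 0.3
blue px [215. 170.] n 269 mean [0.7196 0.3357 0.0731] rect c [714.  331.3] sz [37.3 68.3] ang 31.5
blue px [228. 192.] n 121 mean [0.6725 0.3054 0.0725] rect c [675.5 307. ] sz [19.2 63.4] ang 32.2
blue px [412. 247.] n 198 mean [ 0.5698 -0.0809  0.0653] rect c [569.3 -81.3] sz [22.2 36. ] ang 89.9
red px [525. 246.] n 130 mean [ 0.5701 -0.2939  0.1205] rect c [ 570.7 -295.4] sz [22.  22.5] ang 11.0
blue px [315. 166.] n 15 mean [0.7509 0.126  0.034 ] rect c [750.1 126.1] sz [ 1.7 33.9] ang 81.1
blue px [219. 175.] n 129 mean [0.7193 0.3344 0.0408] rect c [715.2 332.2] sz [28.5 62.5] a
[... 202 characters left out ...]
4.5
blue px [470. 230.] n 1639 mean [ 0.6161 -0.2137  0.0419] rect c [ 621.4 -215.5] sz [ 78.4 174.1] ang 0.2
blue px [474. 271.] n 1899 mean [ 0.5259 -0.2188  0.0419] rect c [ 522.5 -216.6] sz [ 80.6 178.3] ang 0.8
379 315 [ 0.4299 -0.0229  0.0021]
358 246 [0.5779 0.0252 0.0111]
395 262 [ 0.543  -0.0535  0.0258]
315 245 [0.5658 0.1208 0.0761]
472 250 [ 0.5701 -0.2124  0.0523]
300 280 [ 0.5005  0.1502 -0.0027]
400 285 [ 0.4961 -0.0695 -0.0008]
348 247 [0.5748 0.0473 0.0118]Traceback (most recent call last):
  File "<stdin>", line 7, in <module>
    return umr_minimum(a, axis, None, out, keepdims, initial, where)
ValueError: zero-size array to reduction operation minimum which has no identity
```

```bash
R='' ; python3 -m inch '[[0.54,0.97,0,-0.476,88],[0.54,0.97,0,-0.476,88],[0.54,0.97,0,-0.476,88],[0.54,0.97,0,-0.476,88],[0.54,0.97,0,-0.476,88]]' 20
python3 -m inch '[[0.54,0.97,0,-0.476,88],[0.54,0.97,0,-0.476,88],[0.54,0.97,0,-0.476,88],[0.54,0.97,0,-0.476,88],[0.54,0.97,0,-0.476,88]]'
python3 -m inch '[[0.54,0.97,0,-0.476,88],[0.54,0.97,0,-0.476,88],[0.54,0.97,0,-0.476,88],[0.54,0.97,0,-0.476,88],[0.54,0.97,0,-0.476,88]]'
python3 -m inch '[[0.54,0.97,0,-0.476,88],[0.54,0.97,0,-0.476,88],[0.54,0.97,0,-0.476,88],[0.54,0.97,0,-0.476,88],[0.54,0.97,0,-0.476,88]]'
python3 -m inch '[[0.54,0.97,0,-0.476,88],[0.54,0.97,0,-0.476,88],[0.54,0.97,0,-0.476,88],[0,0,0,0,88],[0,0,0,0,88]]'
python3 - <<'E'
from h import *
s=snap('wrist','w1');st();print(s['K'][0],s['position'])
blobs(s,'yellow',.05,.09);blobs(s,'blue',.055,.09)
E
```

```text
clock: 0.65
tool_pos: [0.3255, -0.447, 0.2575]
eef_rot: [0.996, 0.087, -0.0, -0.0]
contact_force: [0.6, -0.2, 0.5]
opening: 0.994
clock: 1.15
tool_pos: [0.393, -0.3258, 0.2576]
eef_rot: [0.999, -0.038, -0.0, -0.0]
contact_force: [-1.3, 0.4, -0.9]
opening: 1.0
clock: 1.65
tool_pos: [0.4605, -0.2045, 0.2576]
eef_rot: [0.987, -0.162, -0.0, -0.0]
contact_force: [-0.0, -0.8, -0.4]
opening: 0.999
clock: 2.15
tool_pos: [0.5279, -0.0833, 0.2576]
eef_rot: [0.959, -0.283, -0.0, 0.0]
contact_force: [0.5, -0.9, -0.5]
opening: 0.999
clock: 2.65
tool_pos: [0.5678, -0.0114, 0.2574]
eef_rot: [0.936, -0.352, -0.0, 0.0]
contact_force: [0.1, 0.3, -0.3]
opening: 0.995
2.7 [ 0.5675 -0.0126  0.2575] [ 4.140e+01 -1.000e-01  1.799e+02] [ 0.1 -0.3 -0.6] 0.999
[427.32648953   0.         317.05072174] [ 0.61540872 -0.05473186  0.38487207]
yellow px [316. 210.] n 922 mean [ 0.5695 -0.0138  0.0671] rect c [568.6 -12.9] sz [33.8 14.4] ang 0.1
blue px [387. 149.] n 1642 mean [ 0.5693 -0.0826  0.0666] rect c [568.9 -82.7] sz [38.3 23.2] ang 3.7
```

View pics/w1.png

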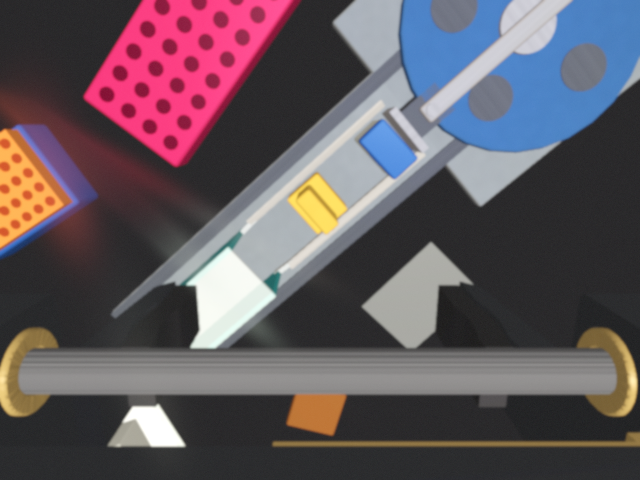

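```bash
sed -i "s/as_euler('zyx'/as_euler('ZYX'/" h.py
python3 -m inch '[[0,0,0,-0.9,88],[0,0,0,-0.9,88],[0,0,0,-0.9,88],[0,0,0,-0.9,88],[0,0,0,-0.9,88]]' >/dev/null
python3 -m inch '[[0,0,0,-0.9,88],[0,0,0,-0.9,88],[0,0,0,-0.9,88],[0,0,0,-0.9,88],[0,0,0,0,88]]' >/dev/null
python3 - <<'E'
from h import *
s=snap('wrist','w2');st();print(np.round(r.get_state()['q'],2))
blobs(s,'yellow',.05,.09);blobs(s,'blue',.055,.09);blobs(s,'blue',.03,.05);
w=cloud(s);t=snap('top');W=cloud(t)
# lane profile: points between wall heights at several y
for nm,c in(('wrist',w),('top',W)):
  for y in(-.06,-.04,.02,.04,.09,.12,.15):
    m=(abs(c[...,1]-y)<.004)&(abs(c[...,0]-.57)<.06)
    p=c[m];q=p[(p[:,2]>.017)]
    print(nm,y,len(q),np.round([q[:,0].min(),q[:,0].max(),q[:,0].min()/2+q[:,0].max()/2],4) if len(q) else'')
  m=(abs(c[...,0]-.57)<.012)&(c[...,2]>.062)&(c[...,1]>.02)&(c[...,1]<.25);print('case y range',np.nanmin(c[m][:,1]) if m.any() else '',np.nanmax(c[m][:,1]) if m.any() else '')
blobs(t,'red',.118,.14)
g=t['pixels'].astype(int);mm=(abs(g[...,0]-g[...,2])<25)&(g[...,0]>80)&(g[...,0]<190);mm[:290]=0;mm[345:]=0;mm[:,:345]=0;mm[:,415:]=0
print('pad',cv2.minAreaRect((W[mm][:,:2]*1000).astype(np.float32)))
E
```

```text
3.75 [ 0.5675 -0.013   0.2576] [-9.000e+01 -1.000e-01  1.799e+02] [-0.4 -0.5 -0.1] 0.998
[-0.44  0.71  0.69  1.77 -0.56  0.87 -2.64]
yellow px [315. 214.] n 963 mean [ 0.5678 -0.0138  0.0668] rect c [567.6 -12.6] sz [14.2 34.5] ang 89.5
yellow px [129. 421.] n 21 mean [0.7373 0.1806 0.0511] rect c [736.8 180.2] sz [7.7 4.3] ang 55.3
yellow px [128. 432.] n 22 mean [0.7395 0.1925 0.0509] rect c [739.7 192.4] sz [7.3 5.7] ang 47.2
yellow px [143. 434.] n 15 mean [0.7261 0.1943 0.0511] rect c [726.  194.5] sz [4.7 3.8] ang 22.0
yellow px [127. 442.] n 17 mean [0.7415 0.2032 0.051 ] rect c [741.3 203. ] sz [3.2 5.2] ang 60.7
blue px [314. 120.] n 1631 mean [ 0.5682 -0.0827  0.0667] rect c [568.1 -82.7] sz [37.4 22. ] ang 2.4
blue px [265.  23.] n 3726 mean [ 0.6039 -0.1515  0.0426] rect c [ 610.1 -147. ] sz [40.9 66.5] ang 89.9
blue px [367.  27.] n 2646 mean [ 0.529  -0.1487  0.0426] rect c [ 525.4 -150.3] sz [68.7 32.6] ang 15.0
blue px [168. 420.] n 234 mean [0.7087 0.1922 0.0351] rect c [709.3 193.1] sz [58.   3.4] ang 80.2
wrist -0.06 164 [0.5187 0.5966 0.5576]
wrist -0.04 44169 [0.5128 0.6188 0.5658]
wrist 0.02 137 [0.5206 0.5959 0.5582]
wrist 0.04 134 [0.5376 0.6139 0.5757]
wrist 0.09 572 [0.5396 0.6044 0.572 ]
wrist 0.12 0 
wrist 0.15 523 [0.5392 0.5923 0.5657]
case y range 0.05439732706270432 0.1839715108395084
top -0.06 43 [0.564  0.5843 0.5742]
top -0.04 350 [0.5268 0.5923 0.5596]
top 0.02 776 [0.5102 0.6297 0.5699]
top 0.04 614 [0.5105 0.6097 0.5601]
top 0.09 112 [0.5285 0.6126 0.5706]
top 0.12 113 [0.5277 0.5936 0.5607]
top 0.15 113 [0.5266 0.5928 0.5597]
case y range 0.020039329949971263 0.1925598632722396
red px [526. 246.] n 110 mean [ 0.5704 -0.2952  0.1216] rect c [ 570.8 -295.6] sz [21.8 22.7] ang 30.0
pad ((415.3543701171875, 98.53341674804688), (3.726102828979492, 44.90610885620117), 36.588653564453125)
```

View pics/w2.png

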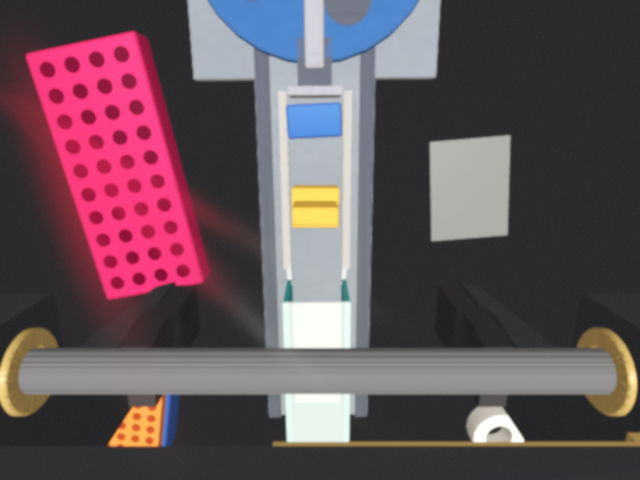

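The wrist view shows the lane straight along world y, with the ram at (315,92), the old box at (314,120), the keeper at (315,207), the mouth at about (317,300) and the pad at (470,188). Joint 7 is near its limit, so I'm turning the tool half round.

```bash
python3 -m inch '[[0,0,0,1,88],[0,0,0,1,88],[0,0,0,1,88],[0,0,0,1,88],[0,0,0,1,88]]' >/dev/null
python3 -m inch '[[0,0,0,1,88],[0,0,0,1,88],[0,0,0,1,88],[0,0,0,1,88],[0,0,0,1,88]]' >/dev/null
python3 -m inch '[[0,0,0,1,88],[0,0,0,1,88],[0,0,0,1,88],[0,0,0,1,88],[0,0,0,1,88]]' >/dev/null
python3 -m inch '[[0,0,0,1,88],[0,0,0,1,88],[0,0,0,1,88],[0,0,0,1,88],[0,0,0,1,88]]' >/dev/null
python3 -m inch '[[0,0,0,1,88],[0,0,0,1,88],[0,0,0,1,88],[0,0,0,1,88],[0,0,0,1,88]]' >/dev/null
python3 -m inch '[[0,0,0,1,88],[0,0,0,1,88],[0,0,0,1,88],[0,0,0,1,88],[0,0,0,1,88]]' >/dev/null
python3 -m inch '[[0,0,0,0,88],[0,0,0,0,88]]' >/dev/null
python3 - <<'E'
from h import *
s=snap('wrist','w3');st();print(np.round(r.get_state()['q'],2))
blobs(s,'yellow',.05,.09);blobs(s,'blue',.055,.09)
c=cloud(s)
g=s['pixels'].astype(int);h=cv2.cvtColor(s['pixels'],cv2.COLOR_RGB2HSV)
# pad: grey, near bench, x .38-.48
m=(c[...,0]>.36)&(c[...,0]<.49)&(c[...,1]>-.1)&(c[...,1]<.05)&(g.mean(-1)>80)&(abs(c[...,2])<.01)
if m.any(): print('pad',cv2.minAreaRect((c[m][:,:2]*1000).astype(np.float32)),np.nanmean(c[m][:,2]))
# flared lips / case: white lane wall strips
for y in(-.05,.03,.1,.13,.16):
  k=(abs(c[...,1]-y)<.003)&(abs(c[...,0]-.57)<.05); p=c[k];q=p[p[:,2]>.06]
  b=g[k].mean(-1); q2=p[(b>170)]
  print(y,[np.round([a[:,0].min(),a[:,0].max(),(a[:,0].min()+a[:,0].max())/2],4) for a in(q,q2) if len(a)])
E
```

```text
7.05 [ 0.5682 -0.0122  0.2581] [ 89.9  -0.  179.9] [ 0.3 -0.1  0.2] 0.998
[ 0.09  0.62 -0.26  1.74  0.2   0.81 -0.26]
yellow px [318. 212.] n 973 mean [ 0.5679 -0.0115  0.0668] rect c [568.2 -12.7] sz [14.  34.5] ang 89.9
blue px [318. 297.] n 1349 mean [ 0.5681 -0.0807  0.0661] rect c [568.3 -82. ] sz [37.7 23.1] ang 2.7
pad ((428.3804931640625, -23.82467269897461), (73.4837417602539, 92.94283294677734), 4.795834541320801) 0.0016465216017806333
-0.05 [array([0.532 , 0.6037, 0.5679])]
0.03 [array([0.5314, 0.6018, 0.5666])]
0.1 [array([0.5403, 0.5932, 0.5668]), array([0.5307, 0.602 , 0.5663])]
0.13 [array([0.5403, 0.5932, 0.5667]), array([0.5305, 0.6021, 0.5663])]
0.16 []
```

View pics/w3.png

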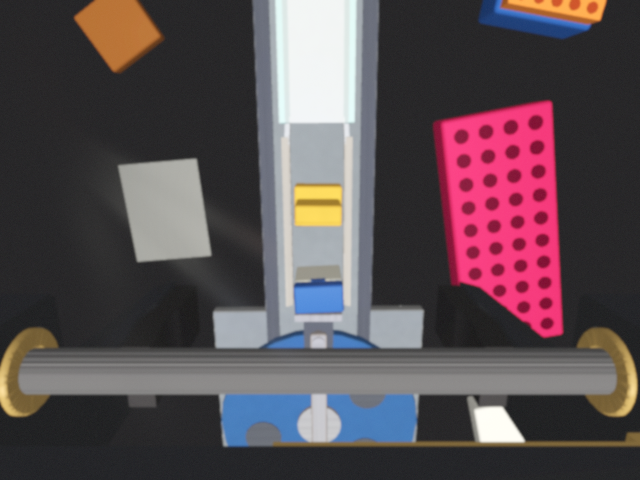

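```bash
python3 -m inch '[[0,0,-1,0,88],[0,0,-1,0,88],[0,0,-1,0,88],[0,0,-1,0,88],[0,0,-1,0,88]]' >/dev/null
python3 -m inch '[[0,0,-1,0,88],[0,0,-1,0,88],[0,0,-0.7,0,88],[0,0,-0.34,0,88],[0,0,0,0,88]]'
python3 -m inch '[[0,0,0,0,30],[0,0,0,0,30],[0,0,0,0,30],[0,0,0,0,30],[0,0,0,0,30]]' 30
python3 -m inch '[[0,0,0,0,30],[0,0,0,0,30],[0,0,0.5,0,30],[0,0,0.7,0,30],[0,0,0.7,0,30]]'
```

```text
clock: 8.05
tool_pos: [0.5677, -0.0117, 0.056]
eef_rot: [0.707, 0.707, -0.001, -0.0]
contact_force: [-0.7, -0.5, -0.0]
opening: 0.996
clock: 8.55
tool_pos: [0.5683, -0.0117, 0.0571]
eef_rot: [0.707, 0.707, 0.0, 0.0]
contact_force: [-0.3, 0.8, -0.1]
opening: 0.565
clock: 9.05
tool_pos: [0.5677, -0.0117, 0.1051]
eef_rot: [0.707, 0.707, -0.0, -0.0]
contact_force: [-0.3, 0.1, -2.0]
opening: 0.407
```

```bash
python3 -m inch '[[-0.95,-0.08,0,0,30],[-0.95,-0.08,0,0,30],[-0.95,-0.08,0,0,30],[-0.95,-0.08,0,0,30],[-0.95,-0.08,0,0,30]]' 
python3 -m inch '[[-0.85,-0.08,-0.2,0,30],[0,0,-0.6,0,30],[0,0,-0.6,0,30],[0,0,-0.5,0,30],[0,0,-0.36,0,30]]'
python3 -m inch '[[0,0,-0.05,0,30],[0,0,0,0,30]]'
python3 -c "
from h import *
st()"
```

```text
clock: 9.55
tool_pos: [0.4486, -0.0218, 0.105]
eef_rot: [0.707, 0.707, 0.0, 0.0]
contact_force: [0.3, -0.0, -2.3]
opening: 0.405
clock: 10.05
tool_pos: [0.4333, -0.0244, 0.0592]
eef_rot: [0.707, 0.708, -0.003, -0.002]
contact_force: [-0.2, 0.8, -1.1]
opening: 0.406
clock: 10.25
tool_pos: [0.4332, -0.0244, 0.058]
eef_rot: [0.707, 0.708, -0.003, -0.003]
contact_force: [0.0, 0.0, -0.7]
opening: 0.405
10.25 [ 0.4332 -0.0244  0.058 ] [  90.1    0.  -179.5] [ 0.   0.  -0.7] 0.405
```

```bash
python3 -m inch '[[0.4,0,0,0,30],[0,0,-0.2,0,30],[0,0,0,0,30]]'
python3 -c "
from h import *
st();print(np.round(r.get_state()['q'],2))"
```

```text
clock: 10.55
tool_pos: [0.4427, -0.0244, 0.0527]
eef_rot: [0.707, 0.707, -0.003, -0.003]
contact_force: [0.2, -0.3, -1.3]
opening: 0.405
10.55 [ 0.4427 -0.0244  0.0527] [  90.     0.  -179.5] [ 0.2 -0.3 -1.3] 0.405
[ 0.02  0.88 -0.11  2.23  1.11  0.09 -1.16]
```

```bash
python3 -m inch '[[0.28,0,0,0,30],[0,0,-0.2,0,30],[0,0,-0.1,0,30],[0,0,0,0,30]]'
python3 -c "
from h import *
st();print(np.round(r.get_state()['q'],2))"
```

```text
clock: 10.95
tool_pos: [0.4491, -0.0244, 0.045]
eef_rot: [0.706, 0.708, -0.004, -0.003]
contact_force: [-0.1, 0.1, -2.5]
opening: 0.407
10.95 [ 0.4491 -0.0244  0.045 ] [ 9.010e+01  1.000e-01 -1.794e+02] [-0.1  0.1 -2.5] 0.407
[ 0.02  0.9  -0.12  2.21  1.13  0.1  -1.17]
```

```bash
python3 -m inch '[[0,0,-0.06,0,30],[0,0,0,0,30],[0,0,0,0,48],[0,0,0,0,48],[0,0,0,0,48]]'
python3 -m inch '[[0,0,0.5,0,48],[0,0,1,0,60],[0,0,1,0,88],[0.5,0,1,0,88],[0.8,-0.2,0,0,88]]'
python3 - <<'E'
from h import *
st();s=snap('top','t1');blobs(s,'yellow',.03,.09);blobs(s,'blue',.055,.09,(.5,.65,-.2,.1))
cv2.imwrite('pics/t1c.png',cv2.resize(s['pixels'][200:360,260:560,::-1],None,fx=2.5,fy=2.5))
E
```

```text
clock: 11.45
tool_pos: [0.4496, -0.0243, 0.0437]
eef_rot: [0.707, 0.708, -0.003, -0.003]
contact_force: [0.4, -0.2, -0.4]
opening: 0.545
clock: 11.95
tool_pos: [0.4826, -0.0288, 0.1338]
eef_rot: [0.706, 0.708, -0.002, -0.003]
contact_force: [0.2, -0.8, -0.8]
opening: 0.884
11.95 [ 0.4826 -0.0288  0.1338] [  90.1   -0.  -179.6] [ 0.2 -0.8 -0.8] 0.884
yellow px [381. 302.] n 48 mean [ 0.4549 -0.02    0.0506] rect c [454.7 -20.8] sz [ 4.9 23.2] ang 89.9
```

View pics/t1c.png

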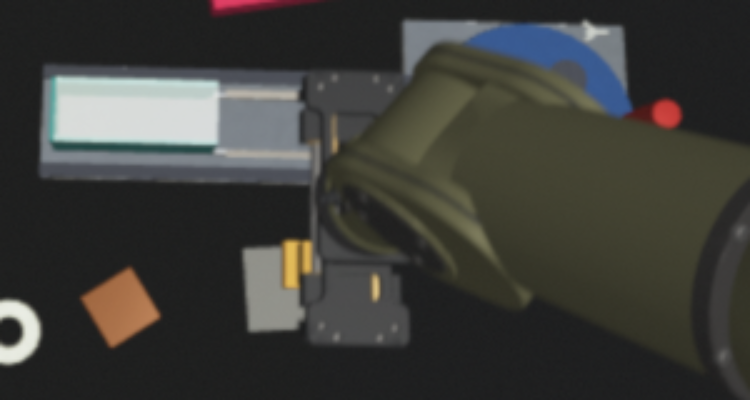

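```bash
python3 -m inch '[[0.85,-0.53,0,0,88],[0.85,-0.53,0,0,88],[0.85,-0.53,0,0,88],[0.85,-0.53,0,0,88],[0,0,0,0,88]]'
python3 - <<'E'
from h import *
st();s=snap('wrist');blobs(s,'blue',.055,.09,(.5,.65,-.2,.1));blobs(s,'yellow',.03,.09)
E
```

```text
clock: 12.5
tool_pos: [0.5691, -0.0849, 0.1303]
eef_rot: [0.708, 0.706, -0.003, -0.002]
contact_force: [-0.6, 0.2, -0.5]
opening: 1.0
12.5 [ 0.5691 -0.0849  0.1303] [ 8.980e+01  1.000e-01 -1.796e+02] [-0.6  0.2 -0.5] 1.0
blue px [318. 259.] n 4038 mean [ 0.5679 -0.0809  0.0661] rect c [567.9 -82. ] sz [38.2 23.4] ang 2.1
yellow px [ 80. 137.] n 1675 mean [ 0.4556 -0.0254  0.0507] rect c [447.9 -25.4] sz [14.  37.1] ang 88.5
```

```bash
python3 -m inch '[[-0.03,0.13,-0.9,0,88],[0,0,-0.9,0,88],[0,0,-0.9,0,88],[0,0,-0.54,0,88],[0,0,0,0,88]]'
python3 -m inch '[[0,0,0,0,34],[0,0,0,0,34],[0,0,0,0,34],[0,0,0,0,34],[0,0,0,0,34]]' 20
python3 -m inch '[[0,0,0,0,34],[0,0,0.02,0,34],[0,0.2,0,0,34],[0,0.5,0,0,34],[0,0.5,0,0,34]]'
python3 -m inch '[[0,0.5,0,0,34],[0,0.5,0,0,34],[0,0.5,0,0,34],[0,0.5,0,0,34],[0,0.5,0,0,34]]'
```

```text
clock: 13.05
tool_pos: [0.5642, -0.0784, 0.0486]
eef_rot: [0.706, 0.708, -0.005, -0.005]
contact_force: [-0.8, -0.2, -0.2]
opening: 0.997
clock: 13.55
tool_pos: [0.5666, -0.0792, 0.0507]
eef_rot: [0.707, 0.707, -0.003, -0.003]
contact_force: [0.8, -0.5, 0.3]
opening: 0.569
clock: 14.05
tool_pos: [0.5663, -0.0475, 0.0508]
eef_rot: [0.707, 0.708, -0.003, -0.003]
contact_force: [-0.6, -0.0, -0.4]
opening: 0.455
clock: 14.55
tool_pos: [0.5664, 0.0147, 0.0508]
eef_rot: [0.707, 0.708, -0.003, -0.003]
contact_force: [0.2, 0.7, -0.9]
opening: 0.454
```

```bash
python3 -m inch '[[0,0.4,0,0,34],[0,0.4,0,0,34],[0,0.3,0,0,34],[0,0.1,0,0,34],[0,0,0,0,34]]'
python3 -m inch '[[0,0,-0.02,0,34],[0,0,0,0,60],[0,0,0,0,60],[0,0,0,0,60],[0,0,0,0,60]]'
python3 -m inch '[[0,0,0.8,0,60],[0,0,1,0,88],[0,0,1,0,88],[0,0,1,0,88],[0,0,0,0,88]]'
python3 - <<'E'
from h import *
st();s=snap('wrist','w4');blobs(s,'blue',.055,.09,(.5,.65,-.2,.1));blobs(s,'yellow',.03,.09)
t=snap('top');blobs(t,'orange',.04,.08,(.4,.65,.2,.5))
E
```

```text
clock: 15.05
tool_pos: [0.5665, 0.0436, 0.0508]
eef_rot: [0.707, 0.708, -0.003, -0.003]
contact_force: [0.3, -0.1, 0.0]
opening: 0.451
clock: 15.55
tool_pos: [0.5665, 0.0432, 0.0502]
eef_rot: [0.707, 0.707, -0.003, -0.003]
contact_force: [0.4, 0.5, 0.0]
opening: 0.675
clock: 16.05
tool_pos: [0.5683, 0.0441, 0.1483]
eef_rot: [0.707, 0.707, -0.001, -0.002]
contact_force: [0.4, -0.3, 0.2]
opening: 0.995
16.05 [0.5683 0.0441 0.1483] [ 9.000e+01 -1.000e-01 -1.798e+02] [ 0.4 -0.3  0.2] 0.995
blue px [314. 263.] n 3027 mean [0.565  0.0405 0.0666] rect c [565.2  40.3] sz [38.6 22.4] ang 0.9
orange px [176. 263.] n 191 mean [0.5231 0.4055 0.0534] rect c [523.3 405.4] sz [23.5 35.2] ang 70.2
orange px [228. 273.] n 190 mean [0.5058 0.2987 0.0535] rect c [505.8 298.6] sz [22.5 35.5] ang 69.4
orange px [201. 274.] n 192 mean [0.5004 0.3539 0.0536] rect c [500.3 354. ] sz [23.  35.3] ang 64.7
```

View pics/w4.png

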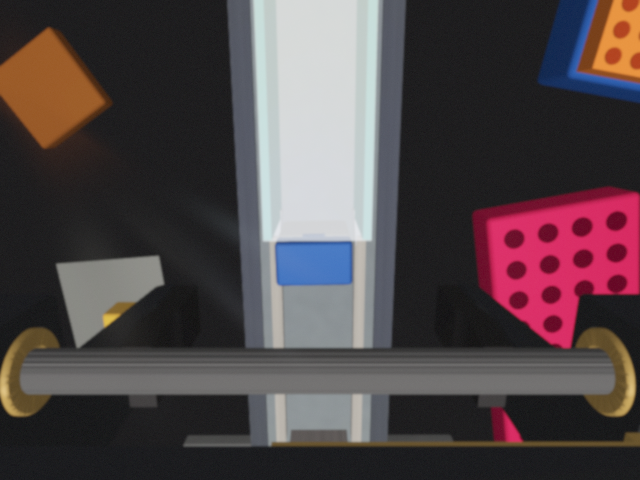

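```bash
python3 -m inch '[[-0.25,0.93,0,-0.34,88],[-0.25,0.93,0,-0.34,88],[-0.25,0.93,0,-0.34,88],[-0.25,0.93,0,-0.34,88],[-0.25,0.93,0,-0.34,88]]' >/dev/null
python3 -m inch '[[-0.25,0.93,0,-0.34,88],[-0.25,0.93,0,-0.34,88],[-0.25,0.93,0,-0.34,88],[-0.25,0.93,0,-0.34,88],[-0.25,0.93,0,-0.34,88]]' >/dev/null
python3 -m inch '[[0,0.9,0,0,88],[0,0,0,0,88]]' >/dev/null
python3 - <<'E'
from h import *
st();s=snap('wrist');blobs(s,'orange',.04,.09,(.4,.65,.2,.5));print(np.round(r.get_state()['q'],2))
E
```

```text
17.35 [0.5024 0.3023 0.1443] [ 7.000e+01 -1.000e-01 -1.794e+02] [-0.   0.5 -0.8] 0.996
orange px [285.  39.] n 4422 mean [0.5215 0.4055 0.0543] rect c [521.6 405.9] sz [23.2 38.2] ang 68.8
orange px [276. 156.] n 3042 mean [0.4981 0.3565 0.0546] rect c [499.1 355.1] sz [22.8 38.1] ang 63.7
orange px [322. 253.] n 2286 mean [0.5026 0.301  0.054 ] rect c [504.9 300.2] sz [22.9 37.8] ang 70.5
[-0.34  0.83 -0.48  1.77  0.56  0.69 -1.48]
```

```bash
python3 -m inch '[[0.08,-0.08,-0.9,0,88],[0,0,-0.9,0,88],[0,0,-0.9,0,88],[0,0,-0.9,0,88],[0,0,-0.7,0,88]]'
python3 -m inch '[[0,0,0,0,88],[0,0,0,0,34],[0,0,0,0,34],[0,0,0,0,34],[0,0,0,0,34]]' 25
python3 -m inch '[[0,0,0,0,34],[0,0,0,0,34],[0,0,0,0,34],[0,0,0,0,34],[0,0,0,0,34]]'
```

```text
clock: 17.9
tool_pos: [0.5058, 0.2931, 0.0357]
eef_rot: [0.821, 0.57, -0.005, -0.003]
contact_force: [0.3, 0.1, 0.2]
opening: 1.003
clock: 18.4
tool_pos: [0.5064, 0.2965, 0.0386]
eef_rot: [0.821, 0.571, -0.002, -0.004]
contact_force: [-0.2, -0.2, -0.4]
opening: 0.66
clock: 18.9
tool_pos: [0.506, 0.2965, 0.038]
eef_rot: [0.821, 0.571, -0.003, -0.004]
contact_force: [-0.3, -1.4, 4.4]
opening: 0.454
```

```bash
python3 -m inch '[[0,0,0.6,0,34],[0,0,1,0,34],[0,0,1,0,34],[0,0,1,0,34],[0,-0.8,0,0.26,34]]'
python3 -m inch '[[0.2,-0.9,0,0.26,34],[0.2,-0.9,0,0.26,34],[0.2,-0.9,0,0.26,34],[0.2,-0.9,0,0.26,34],[0.2,-0.9,0,0.26,34]]'
python3 -m inch '[[0.2,-0.9,0,0.26,34],[0.2,-0.9,0,0.26,34],[0.2,-0.9,0,0.26,34],[0.2,-0.9,0,0.26,34],[0.2,-0.9,0,0.26,34]]'
python3 -m inch '[[0.2,-0.9,0,0.26,34],[0.24,-0.8,0,0.28,34],[0,0,0,0,34],[0,0,0,0,34]]'
python3 - <<'E'
from h import *
st();s=snap('wrist','w5');blobs(s,'orange',.04,.2);blobs(s,'blue',.05,.09,(.5,.65,-.2,.1))
E
```

```text
clock: 19.4
tool_pos: [0.5072, 0.2815, 0.1322]
eef_rot: [0.812, 0.584, 0.002, -0.005]
contact_force: [0.8, 0.1, -0.3]
opening: 0.452
clock: 19.9
tool_pos: [0.5312, 0.1629, 0.1286]
eef_rot: [0.771, 0.637, -0.003, -0.003]
contact_force: [0.3, -1.3, -0.7]
opening: 0.453
clock: 20.4
tool_pos: [0.5562, 0.0503, 0.1286]
eef_rot: [0.726, 0.688, -0.003, -0.003]
contact_force: [-0.2, -1.1, -1.3]
opening: 0.449
clock: 20.8
tool_pos: [0.5669, 0.0091, 0.1283]
eef_rot: [0.707, 0.707, -0.003, -0.003]
contact_force: [0.5, 0.1, 0.1]
opening: 0.448
20.8 [0.5669 0.0091 0.1283] [  90.    -0.  -179.5] [0.5 0.1 0.1] 0.448
orange px [316. 321.] n 7278 mean [0.5655 0.0199 0.1438] rect c [564.3  22.8] sz [42.2 26. ] ang 3.7
blue px [317. 201.] n 4442 mean [0.5652 0.0411 0.0664] rect c [565.2  40.4] sz [38.8 23.1] ang 1.6
```

View pics/w5.png

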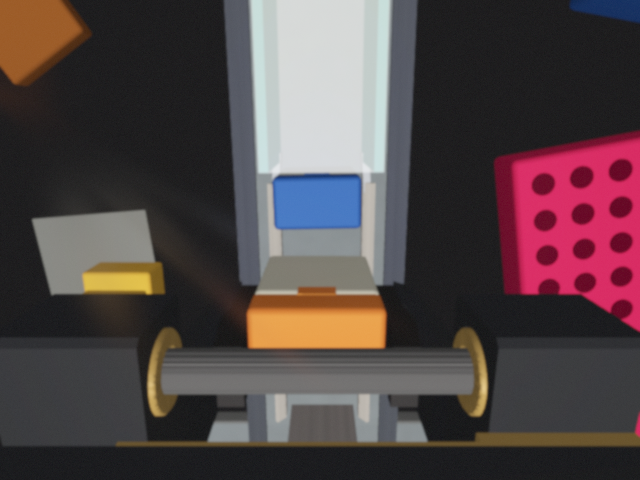

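Run:
```python
from h import *
s=snap('wrist')
for u,v,h in[(317,297,.1445),(317,226,.066),(317,178,.066),(258,174,.074),(384,174,.074),(248,320,.1445),(384,320,.1445),(275,200,.066),(361,200,.066)]:print(u,v,np.round(ray(s,u,v,h),4))
```

```text
317 297 [0.5655 0.0285 0.1445]
317 226 [0.5649 0.0307 0.066 ]
317 178 [0.5649 0.0525 0.066 ]
258 174 [0.5399 0.055  0.074 ]
384 174 [0.5933 0.0552 0.074 ]
248 320 [0.5459 0.0214 0.1445]
384 320 [0.5845 0.0216 0.1445]
275 200 [0.546  0.0426 0.066 ]
361 200 [0.5846 0.0427 0.066 ]
```

```bash
python3 -m inch '[[0.05,-0.12,-0.6,0,34],[0,0,-0.7,0,34],[0,0,-0.7,0,34],[0,0,-0.6,0,34],[0,0,-0.3,0,34]]'
python3 -m inch '[[0,0,-0.16,0,34],[0,0,-0.08,0,34],[0,0,0,0,34]]'
```

```text
clock: 21.4
tool_pos: [0.5672, 0.0063, 0.0534]
eef_rot: [0.706, 0.708, -0.004, -0.004]
contact_force: [-1.3, -0.4, -0.7]
opening: 0.448
clock: 21.7
tool_pos: [0.5683, 0.0063, 0.05]
eef_rot: [0.707, 0.708, -0.003, -0.003]
contact_force: [-2.3, -0.2, 3.1]
opening: 0.455
```

```bash
python3 -m inch '[[0,0.1,0.02,0,34],[0,0.14,0,0,34],[0,0,0,0,34],[0,0,0,0,58],[0,0,0,0,58]]'
python3 -m inch '[[0,0,0,0,58],[0,0,0.5,0,58],[0,0,1,0,88],[0,0,1,0,88],[0,0,1,0,88]]'
python3 - <<'E'
from h import *
st();s=snap('wrist','w6');blobs(s,'orange',.05,.09,(.5,.65,-.2,.1));blobs(s,'blue',.055,.09,(.5,.65,-.2,.1))
t=snap('top');blobs(t,'orange',.04,.08,(.4,.65,.2,.5))
E
```

```text
clock: 22.2
tool_pos: [0.5683, 0.0118, 0.0498]
eef_rot: [0.707, 0.707, -0.003, -0.003]
contact_force: [0.0, -0.4, 0.4]
opening: 0.609
clock: 22.7
tool_pos: [0.5681, 0.0119, 0.139]
eef_rot: [0.707, 0.708, -0.003, -0.003]
contact_force: [0.5, 0.3, -0.8]
opening: 0.909
22.7 [0.5681 0.0119 0.139 ] [  90.1    0.  -179.5] [ 0.5  0.3 -0.8] 0.909
orange px [320. 252.] n 668 mean [0.5675 0.0169 0.0663] rect c [567.  16.] sz [38.7 23. ] ang 1.0
orange px [296. 268.] n 23 mean [0.556  0.009  0.0668] rect c [555.9   9.1] sz [5.8 2.9] ang 49.8
blue px [315. 204.] n 3982 mean [0.5652 0.0407 0.0665] rect c [565.2  40.3] sz [39.  23.5] ang 0.3
orange px [176. 263.] n 191 mean [0.5231 0.4056 0.0532] rect c [523.1 405.3] sz [23.2 36.3] ang 65.7
orange px [201. 275.] n 193 mean [0.5003 0.354  0.0535] rect c [500.4 354.2] sz [22.1 35.4] ang 64.3
```

```bash
python3 -m inch '[[-0.18,0.92,0,-0.29,88],[-0.18,0.92,0,-0.29,88],[-0.18,0.92,0,-0.29,88],[-0.18,0.92,0,-0.29,88],[-0.18,0.92,0,-0.29,88]]' >/dev/null
python3 -m inch '[[-0.18,0.92,0,-0.29,88],[-0.18,0.92,0,-0.29,88],[-0.18,0.92,0,-0.29,88],[-0.18,0.92,0,-0.29,88],[-0.18,0.92,0,-0.29,88]]' >/dev/null
python3 -m inch '[[-0.18,0.92,0,-0.29,88],[-0.18,0.92,0,-0.29,88],[-0.18,0.92,0,-0.29,88],[-0.18,0.92,0,-0.29,88],[-0.18,0.92,0,-0.29,88]]' >/dev/null
python3 -m inch '[[0,0,0,0,88],[0,0,0,0,88]]' >/dev/null
python3 - <<'E'
from h import *
st();s=snap('wrist');blobs(s,'orange',.04,.09,(.4,.65,.2,.5));print(np.round(r.get_state()['q'],2))
E
```

```text
24.5 [0.5004 0.3563 0.137 ] [ 6.400e+01  1.000e-01 -1.795e+02] [-0.2  0.4 -0.7] 0.999
orange px [311. 143.] n 3186 mean [0.5208 0.4085 0.0546] rect c [521.8 406.8] sz [22.3 38.2] ang 69.4
orange px [315. 256.] n 2621 mean [0.4975 0.3569 0.0541] rect c [499.3 355.8] sz [23.2 37.9] ang 63.2
[-0.44  0.86 -0.46  1.68  0.52  0.72 -1.61]
```

```bash
python3 -m inch '[[-0.05,0.04,-0.9,0,88],[0,0,-0.9,0,88],[0,0,-0.9,0,88],[0,0,-0.8,0,88],[0,0,-0.5,0,88]]'
python3 -m inch '[[0,0,0,0,88],[0,0,0,0,34],[0,0,0,0,34],[0,0,0,0,34],[0,0,0,0,34]]' 25
python3 -m inch '[[0,0,0,0,34],[0,0,0,0,34],[0,0,0,0,34],[0,0,0,0,34],[0,0,0,0,34]]'
python3 -c "
from h import *
st()"
```

```text
clock: 25.05
tool_pos: [0.4997, 0.3552, 0.0357]
eef_rot: [0.849, 0.529, -0.004, -0.003]
contact_force: [-0.4, -0.0, 0.6]
opening: 1.0
clock: 25.55
tool_pos: [0.4998, 0.3582, 0.0381]
eef_rot: [0.848, 0.53, -0.002, -0.004]
contact_force: [-0.0, 0.7, -0.5]
opening: 0.655
clock: 26.05
tool_pos: [0.4996, 0.3579, 0.0375]
eef_rot: [0.848, 0.53, -0.002, -0.004]
contact_force: [0.2, -1.0, 1.9]
opening: 0.453
26.05 [0.4996 0.3579 0.0375] [  64.     0.  -179.5] [ 0.2 -1.   1.9] 0.453
```

```bash
python3 -m inch '[[0,0,0.6,0,34],[0,0,1,0,34],[0,0,1,0,34],[0,0,1,0,34],[0.17,-0.92,0,0.27,34]]'
python3 -m inch '[[0.17,-0.92,0,0.27,34],[0.17,-0.92,0,0.27,34],[0.17,-0.92,0,0.27,34],[0.17,-0.92,0,0.27,34],[0.17,-0.92,0,0.27,34]]'
python3 -m inch '[[0.17,-0.92,0,0.27,34],[0.17,-0.92,0,0.27,34],[0.17,-0.92,0,0.27,34],[0.17,-0.92,0,0.27,34],[0.17,-0.92,0,0.27,34]]' >/dev/null
python3 -m inch '[[0.17,-0.92,0,0.27,34],[0.17,-0.92,0,0.27,34],[0.17,-0.92,0,0.27,34],[0.17,-0.92,0,0.27,34],[0.19,-0.92,0,0.3,34]]' >/dev/null
python3 -m inch '[[0,0,0,0,34],[0,0,0,0,34]]'
python3 - <<'E'
from h import *
st();s=snap('wrist','w7');blobs(s,'orange',.04,.2);
m=mask(s,'orange');v,u=np.nonzero(m[:345,200:440]);
import collections
print([(a,int((v==a).sum())) for a in range(200,345,3)])
E
```

```text
clock: 26.55
tool_pos: [0.5038, 0.341, 0.1321]
eef_rot: [0.839, 0.544, 0.002, -0.006]
contact_force: [1.1, -0.1, -0.4]
opening: 0.453
clock: 27.05
tool_pos: [0.5251, 0.219, 0.1282]
eef_rot: [0.8, 0.6, -0.003, -0.003]
contact_force: [-0.1, -0.7, -0.9]
opening: 0.448
clock: 28.25
tool_pos: [0.568, -0.0099, 0.1279]
eef_rot: [0.707, 0.707, -0.003, -0.003]
contact_force: [-0.5, 1.0, -0.5]
opening: 0.45
28.25 [ 0.568  -0.0099  0.1279] [  90.    -0.  -179.5] [-0.5  1.  -0.5] 0.45
orange px [321. 207.] n 744 mean [0.5678 0.0194 0.066 ] rect c [567.   16.3] sz [38.7 23.1] ang 0.3
orange px [316. 329.] n 5241 mean [ 0.5665 -0.0018  0.1431] rect c [565.4   4.2] sz [41.3 25.2] ang 2.5
orange px [320. 396.] n 423 mean [ 0.5675 -0.0228  0.1449] rect c [566.6 -22.9] sz [ 3.2 37.7] ang 89.5
[(200, 6), (203, 5), (206, 5), (209, 5), (212, 5), (215, 4), (218, 4), (221, 5), (224, 4), (227, 4), (230, 5), (233, 5), (236, 11), (239, 0), (242, 0), (245, 0), (248, 0), (251, 0), (254, 0), (257, 0), (260, 0), (263, 0), (266, 0), (269, 0), (272, 0), (275, 0), (278, 0), (281, 0), (284, 0), (287, 0), (290, 0), (293, 0), (296, 0), (299, 0), (302, 0), (305, 36), (308, 36), (311, 39), (314, 125), (317, 128), (320, 130), (323, 132), (326, 135), (329, 139), (332, 139), (335, 139), (338, 137), (341, 139), (344, 139)]
```

View pics/w7.png

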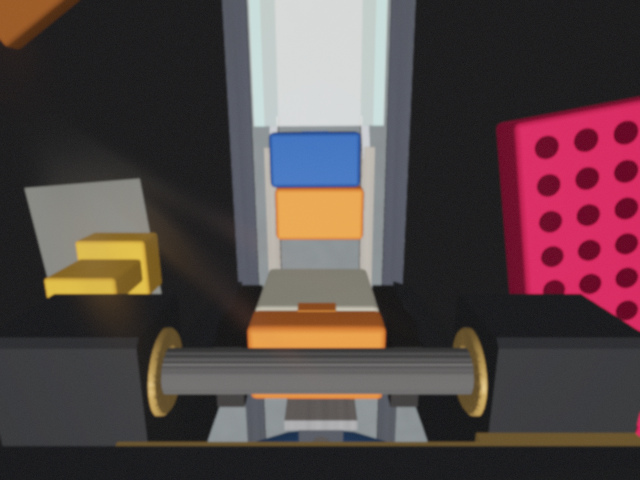

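```bash
python3 -m inch '[[0,0,-0.7,0,34],[0,0,-0.7,0,34],[0,0,-0.7,0,34],[0,0,-0.5,0,34],[0,0,-0.3,0,34]]'
python3 -m inch '[[0,0,-0.14,0,34],[0,0,-0.06,0,34],[0,0,0,0,34]]'
python3 -m inch '[[0,0.1,0.02,0,34],[0,0.2,0,0,34],[0,0.04,0,0,34],[0,0,0,0,34],[0,0,0,0,58]]'
python3 -m inch '[[0,0,0,0,58],[0,0,0,0,58],[0,0,0.5,0,58],[0,0,1,0,88],[0,0,1,0,88]]'
python3 -m inch '[[0,0,1,0,88],[0,0,0,0,88]]'
python3 - <<'E'
from h import *
st();s=snap('wrist','w8');blobs(s,'orange',.05,.09,(.5,.65,-.2,.1));blobs(s,'blue',.055,.09,(.5,.65,-.2,.1));blobs(s,'yellow',.03,.09)
t=snap('top');blobs(t,'orange',.04,.08,(.4,.65,.2,.5))
E
```

```text
clock: 28.8
tool_pos: [0.5675, -0.0087, 0.0541]
eef_rot: [0.706, 0.708, -0.003, -0.004]
contact_force: [-0.2, 0.5, 0.5]
opening: 0.45
clock: 29.1
tool_pos: [0.5682, -0.0099, 0.0502]
eef_rot: [0.707, 0.707, -0.003, -0.003]
contact_force: [-0.3, -0.3, -0.6]
opening: 0.453
clock: 29.6
tool_pos: [0.568, -0.0013, 0.0504]
eef_rot: [0.707, 0.708, -0.003, -0.003]
contact_force: [0.2, -0.0, 0.4]
opening: 0.523
clock: 30.1
tool_pos: [0.5677, -0.0015, 0.114]
eef_rot: [0.707, 0.708, -0.003, -0.003]
contact_force: [0.6, 0.8, 0.2]
opening: 0.812
clock: 30.3
tool_pos: [0.57, -0.0009, 0.1416]
eef_rot: [0.707, 0.707, -0.001, -0.001]
contact_force: [0.1, 0.2, 0.8]
opening: 0.994
30.3 [ 0.57   -0.0009  0.1416] [ 9.000e+01 -1.000e-01 -1.799e+02] [0.1 0.2 0.8] 0.994
orange px [314. 240.] n 1419 mean [0.5672 0.0092 0.0662] rect c [566.8   8.9] sz [38.9 46.9] ang 0.1
blue px [310. 170.] n 3482 mean [0.5651 0.0437 0.0667] rect c [564.9  43.5] sz [38.8 20. ] ang 0.0
yellow px [102. 289.] n 2782 mean [ 0.451  -0.0228  0.0501] rect c [448.1 -24.8] sz [14.1 37. ] ang 88.8
orange px [177. 263.] n 189 mean [0.5231 0.4054 0.0535] rect c [523.1 405. ] sz [22.8 35.2] ang 71.1
```

```bash
python3 -m inch '[[-0.1,0.9,0,-0.19,88],[-0.1,0.9,0,-0.19,88],[-0.1,0.9,0,-0.19,88],[-0.1,0.9,0,-0.19,88],[-0.1,0.9,0,-0.19,88]]' >/dev/null
python3 -m inch '[[-0.1,0.9,0,-0.2,88],[-0.1,0.9,0,-0.2,88],[-0.1,0.9,0,-0.2,88],[-0.1,0.9,0,-0.2,88],[-0.1,0.9,0,-0.2,88]]' >/dev/null
python3 -m inch '[[-0.1,0.9,0,-0.2,88],[-0.1,0.9,0,-0.2,88],[-0.1,0.9,0,-0.2,88],[-0.1,0.9,0,-0.2,88],[-0.1,0.9,0,-0.2,88]]' >/dev/null
python3 -m inch '[[-0.1,0.9,0,-0.18,88],[-0.1,0.9,0,-0.18,88],[-0.1,0.9,0,-0.18,88],[0,0,0,0,88],[0,0,0,0,88]]' >/dev/null
python3 - <<'E'
from h import *
st();s=snap('wrist');blobs(s,'orange',.04,.09,(.4,.65,.2,.5));print(np.round(r.get_state()['q'],2))
E
```

```text
32.4 [0.5224 0.4025 0.1367] [  69.2    0.2 -179.5] [ 0.2 -1.   0. ] 0.998
orange px [311. 245.] n 2502 mean [0.5197 0.4087 0.054 ] rect c [522.2 407.6] sz [23.2 37.7] ang 69.0
[-0.47  0.92 -0.5   1.53  0.53  0.83 -1.53]
```

```bash
python3 -m inch '[[0,0.14,-0.9,0,88],[0,0,-0.9,0,88],[0,0,-0.9,0,88],[0,0,-0.8,0,88],[0,0,-0.5,0,88]]'
python3 -m inch '[[0,0,0,0,88],[0,0,0,0,34],[0,0,0,0,34],[0,0,0,0,34],[0,0,0,0,34]]' 25
python3 -m inch '[[0,0,0,0,34],[0,0,0,0,34],[0,0,0,0,34],[0,0,0,0,34],[0,0,0,0,34]]'
```

```text
clock: 32.95
tool_pos: [0.5232, 0.4039, 0.0359]
eef_rot: [0.824, 0.567, -0.004, -0.003]
contact_force: [-0.1, -0.3, -0.8]
opening: 0.999
clock: 33.45
tool_pos: [0.5233, 0.4072, 0.0386]
eef_rot: [0.824, 0.567, -0.002, -0.004]
contact_force: [-0.6, 0.2, -0.8]
opening: 0.66
clock: 33.95
tool_pos: [0.523, 0.407, 0.038]
eef_rot: [0.824, 0.567, -0.003, -0.004]
contact_force: [-0.5, -0.6, 1.3]
opening: 0.449
```

```bash
python3 -m inch '[[0,0,0.6,0,34],[0,0,1,0,34],[0,0,1,0,34],[0,0,1,0,34],[0.09,-0.92,0,0.18,34]]' 
python3 -m inch '[[0.09,-0.92,0,0.18,34],[0.09,-0.92,0,0.18,34],[0.09,-0.92,0,0.18,34],[0.09,-0.92,0,0.18,34],[0.09,-0.92,0,0.18,34]]' >/dev/null
python3 -m inch '[[0.09,-0.92,0,0.18,34],[0.09,-0.92,0,0.18,34],[0.09,-0.92,0,0.18,34],[0.09,-0.92,0,0.18,34],[0.09,-0.92,0,0.18,34]]' >/dev/null
python3 -m inch '[[0.1,-0.92,0,0.18,34],[0.1,-0.92,0,0.18,34],[0.1,-0.92,0,0.18,34],[0.1,-0.92,0,0.18,34],[0.1,-0.92,0,0.18,34]]' >/dev/null
python3 -m inch '[[0.1,-0.92,0,0.2,34],[0.1,-0.92,0,0.22,34],[0.1,-0.96,0,0.22,34],[0,0,0,0,34],[0,0,0,0,34]]'
python3 - <<'E'
from h import *
st();s=snap('wrist','w9');blobs(s,'orange',.04,.2);blobs(s,'blue',.055,.09,(.5,.65,-.2,.1))
E
```

```text
clock: 34.45
tool_pos: [0.5252, 0.3902, 0.133]
eef_rot: [0.817, 0.577, 0.002, -0.006]
contact_force: [0.2, 0.8, -1.5]
opening: 0.452
clock: 36.45
tool_pos: [0.5678, -0.0312, 0.1284]
eef_rot: [0.706, 0.708, -0.003, -0.003]
contact_force: [0.3, 0.0, -1.6]
opening: 0.453
36.45 [ 0.5678 -0.0312  0.1284] [  90.1   -0.  -179.5] [ 0.3  0.  -1.6] 0.453
orange px [317. 169.] n 1111 mean [0.5658 0.0149 0.066 ] rect c [566.8   8.9] sz [39.1 46.4] ang 0.2
orange px [347. 221.] n 108 mean [ 0.5795 -0.0085  0.0665] rect c [577.6 -10.4] sz [30.1 13.9] ang 37.0
orange px [316. 318.] n 3598 mean [ 0.5661 -0.0204  0.1418] rect c [566.6 -18.5] sz [28.  42.7] ang 89.6
orange px [273. 340.] n 19 mean [ 0.554  -0.0259  0.145 ] rect c [554.3 -25.8] sz [2.3 1.4] ang 13.3
blue px [315.  99.] n 4802 mean [0.565  0.0444 0.0666] rect c [564.3  44.7] sz [40.  21.8] ang 0.2
```

```bash
python3 -m inch '[[0,0,-0.7,0,34],[0,0,-0.7,0,34],[0,0,-0.7,0,34],[0,0,-0.5,0,34],[0,0,-0.3,0,34]]'
python3 -m inch '[[0,0,-0.15,0,34],[0,0,-0.06,0,34],[0,0,0,0,34]]'
python3 -m inch '[[0,0.1,0.02,0,34],[0,0.16,0,0,34],[0,0,0,0,34],[0,0,0,0,34],[0,0,0,0,58]]'
python3 -m inch '[[0,0,0,0,58],[0,0,0,0,58],[0,0,0.5,0,58],[0,0,1,0,88],[0,0,1,0,88]]'
python3 -m inch '[[0,0,1,0,88],[0,0,1,0,88],[0,0,1,0,88]]'
python3 - <<'E'
from h import *
st();s=snap('wrist','w10');blobs(s,'orange',.05,.09,(.5,.65,-.2,.1));blobs(s,'blue',.055,.09,(.5,.65,-.2,.1));blobs(s,'yellow',.03,.09);blobs(s,'red',.11,.13)
E
```

```text
clock: 37.0
tool_pos: [0.5674, -0.0297, 0.0546]
eef_rot: [0.705, 0.709, -0.003, -0.004]
contact_force: [0.0, -0.7, -1.4]
opening: 0.451
clock: 37.3
tool_pos: [0.568, -0.0309, 0.0504]
eef_rot: [0.706, 0.709, -0.003, -0.003]
contact_force: [-0.3, -0.1, -1.3]
opening: 0.451
clock: 37.8
tool_pos: [0.5678, -0.0243, 0.0507]
eef_rot: [0.706, 0.709, -0.003, -0.003]
contact_force: [0.4, 0.5, -0.7]
opening: 0.519
clock: 38.3
tool_pos: [0.5674, -0.0244, 0.1143]
eef_rot: [0.706, 0.709, -0.003, -0.003]
contact_force: [0.9, -0.3, -0.5]
opening: 0.816
clock: 38.6
tool_pos: [0.5675, -0.0245, 0.19]
eef_rot: [0.706, 0.709, -0.003, -0.003]
contact_force: [0.6, -0.4, -0.2]
opening: 0.997
38.6 [ 0.5675 -0.0245  0.19  ] [  90.3    0.  -179.5] [ 0.6 -0.4 -0.2] 0.997
orange px [322. 135.] n 89 mean [0.568  0.0349 0.0662] rect c [566.9  34.4] sz [37.3  2.2] ang 2.0
orange px [353. 155.] n 33 mean [0.5858 0.0238 0.0666] rect c [585.8  23.8] sz [ 0.2 18.1] ang 1.5
orange px [288. 162.] n 18 mean [0.5481 0.0193 0.066 ] rect c [548.1  19.3] sz [9.7 0.2] ang 89.4
orange px [322. 176.] n 305 mean [0.568  0.0114 0.
[... 1175 characters left out ...]
3.] n 22 mean [ 0.5764 -0.0103  0.0665] rect c [575.9 -10.2] sz [10.8  0.8] ang 1.7
yellow px [302. 220.] n 18 mean [ 0.5559 -0.0147  0.0666] rect c [555.9 -14.8] sz [ 0.6 10.2] ang 88.9
yellow px [339. 221.] n 30 mean [ 0.5784 -0.0149  0.0667] rect c [577.5 -14.6] sz [ 2.8 14.8] ang 78.1
yellow px [289. 234.] n 24 mean [ 0.5483 -0.0236  0.0667] rect c [548.5 -23.4] sz [13.9  0.6] ang 89.8
yellow px [341. 248.] n 55 mean [ 0.5802 -0.0322  0.0666] rect c [579.3 -30.4] sz [10.   7.7] ang 2.8
yellow px [323. 250.] n 39 mean [ 0.5689 -0.0335  0.0667] rect c [568.  -33.2] sz [11.6  2.2] ang 2.6
yellow px [130. 273.] n 1866 mean [ 0.4417 -0.0547  0.0506] rect c [439.1 -56.8] sz [36.4 14.1] ang 3.4
```

View pics/w10.png

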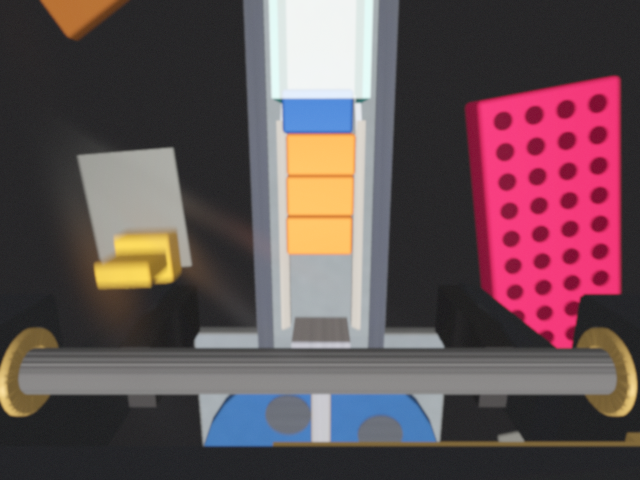

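```bash
python3 -m inch '[[0,0,0.6,0,60],[0,-0.8,0.6,0,60],[0,-0.92,0,0,60],[0,-0.92,0,0,60],[0,-0.92,0,0,60]]' >/dev/null
python3 -m inch '[[0.02,-0.92,0,0,60],[0.02,-0.92,0,0,60],[0.02,-0.92,0,0,60],[0.02,-0.92,0,0,60],[0.02,-0.92,0,0,60]]' >/dev/null
python3 -m inch '[[0,-0.92,0,0,60],[0,-0.92,0,0,60],[0,-0.84,0,0,60],[0,0,0,0,60],[0,0,0,0,60]]' >/dev/null
python3 - <<'E'
from h import *
st();s=snap('wrist','w11');blobs(s,'red',.10,.14);blobs(s,'red',.118,.14);blobs(s,'blue',.03,.055);print(np.round(r.get_state()['q'],2))
E
```

```text
40.15 [ 0.5699 -0.2948  0.2181] [ 9.020e+01 -1.000e-01 -1.795e+02] [0.8 0.3 0.5] 0.681
red px [320. 247.] n 1634 mean [ 0.5693 -0.2942  0.1203] rect c [ 569.3 -296.2] sz [23.  22.9] ang 46.2
red px [320. 250.] n 1393 mean [ 0.5693 -0.2955  0.1222] rect c [ 569.2 -296.2] sz [23.  22.9] ang 46.8
blue px [250. 114.] n 17698 mean [ 0.5214 -0.2239  0.0426] rect c [ 519.  -228.2] sz [152.7  83.2] ang 90.0
blue px [304.   4.] n 72 mean [ 0.5579 -0.1545  0.0426] rect c [ 558.4 -154.1] sz [4.6 9.6] ang 40.8
blue px [388. 107.] n 18024 mean [ 0.6144 -0.219   0.0427] rect c [ 619.  -227.7] sz [ 84.1 152.5] ang 0.8
[ 0.78  0.85 -0.74  1.53  0.63  1.03 -0.13]
```

View pics/w11.png

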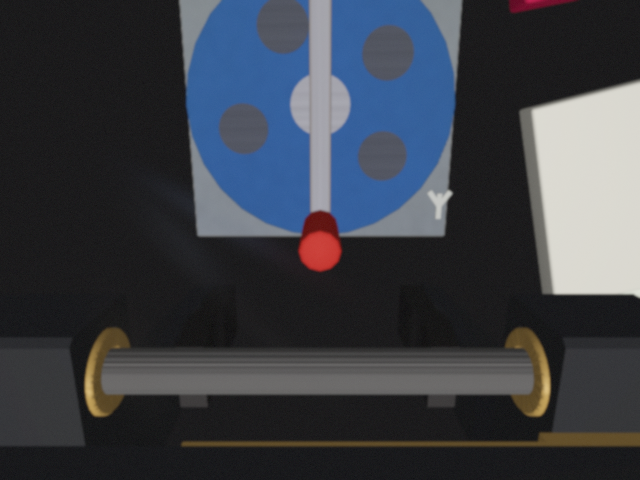

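```bash
python3 -m inch '[[-0.02,-0.04,-0.9,0,60],[0,0,-1,0,60],[0,0,-1,0,60],[0,0,-0.9,0,60],[0,0,-0.7,0,60]]'
python3 -m inch '[[0,0,0,0,60],[0,0,0,0,18],[0,0,0,0,18],[0,0,0,0,18],[0,0,0,0,18]]' 25
python3 -m inch '[[0,0,0,0,18],[0,0,0,0,18],[0,0,0,0,18]]'
python3 -m inch '[[0.556,0.049,0,0,18],[0.539,0.144,0,0,18],[0.506,0.236,0,0,18],[0.457,0.320,0,0,18],[0.394,0.394,0,0,18]]'
```

```text
clock: 40.7
tool_pos: [0.5696, -0.2943, 0.1045]
eef_rot: [0.705, 0.71, -0.003, -0.004]
contact_force: [-0.6, 0.4, 0.6]
opening: 0.679
clock: 41.2
tool_pos: [0.5701, -0.2967, 0.1065]
eef_rot: [0.706, 0.709, -0.003, -0.002]
contact_force: [0.3, 1.4, -0.0]
opening: 0.343
clock: 41.5
tool_pos: [0.57, -0.2967, 0.1061]
eef_rot: [0.706, 0.709, -0.003, -0.003]
contact_force: [-0.9, -0.8, 3.4]
opening: 0.268
clock: 42.0
tool_pos: [0.6314, -0.2682, 0.1061]
eef_rot: [0.706, 0.708, -0.004, -0.003]
contact_force: [-3.2, 0.0, 6.0]
opening: 0.26
```

```bash
python3 -m inch '[[0.320,0.457,0,0,18],[0.236,0.506,0,0,18],[0.144,0.539,0,0,18],[0.049,0.556,0,0,18],[-0.049,0.556,0,0,18]]'
python3 -m inch '[[-0.144,0.539,0,0,18],[-0.236,0.506,0,0,18],[-0.320,0.457,0,0,18],[-0.394,0.394,0,0,18],[-0.457,0.320,0,0,18]]'
python3 -c "
from h import *
st();s=snap('top');blobs(s,'red',.11,.14)"
```

```text
clock: 42.5
tool_pos: [0.649, -0.2037, 0.1061]
eef_rot: [0.706, 0.708, -0.004, -0.002]
contact_force: [-0.1, -4.8, 5.7]
opening: 0.267
clock: 43.0
tool_pos: [0.6103, -0.1475, 0.1061]
eef_rot: [0.706, 0.708, -0.003, -0.002]
contact_force: [0.6, -4.1, 4.1]
opening: 0.262
43.0 [ 0.6103 -0.1475  0.1061] [ 9.020e+01  1.000e-01 -1.796e+02] [ 0.6 -4.1  4.1] 0.262
```

Forces stay small and the tool follows the circle, so I'm continuing.

```bash
python3 -m inch '[[-0.506,0.236,0,0,18],[-0.539,0.144,0,0,18],[-0.556,0.049,0,0,18],[-0.556,-0.049,0,0,18],[-0.539,-0.144,0,0,18]]'
python3 -m inch '[[-0.506,-0.236,0,0,18],[-0.457,-0.320,0,0,18],[-0.394,-0.394,0,0,18],[-0.320,-0.457,0,0,18],[-0.236,-0.506,0,0,18]]'
python3 -m inch '[[-0.144,-0.539,0,0,18],[-0.049,-0.556,0,0,18],[0.049,-0.556,0,0,18],[0.144,-0.539,0,0,18],[0.236,-0.506,0,0,18]]'
```

```text
clock: 43.55
tool_pos: [0.5428, -0.1413, 0.1061]
eef_rot: [0.706, 0.709, -0.003, -0.002]
contact_force: [2.9, -4.2, 4.1]
opening: 0.261
clock: 44.05
tool_pos: [0.4948, -0.1889, 0.106]
eef_rot: [0.705, 0.709, -0.002, -0.003]
contact_force: [3.4, -0.1, 5.2]
opening: 0.259
clock: 44.55
tool_pos: [0.5002, -0.2561, 0.106]
eef_rot: [0.705, 0.709, -0.002, -0.004]
contact_force: [1.9, 3.1, 7.0]
opening: 0.261
```

```bash
python3 -m inch '[[0.320,-0.457,0,0,18],[0.394,-0.394,0,0,18],[0.457,-0.320,0,0,18],[0.506,-0.236,0,0,18],[0.539,-0.144,0,0,18]]'
python3 -m inch '[[0.556,-0.049,0,0,18],[0,0,0,0,18],[0,0,0,0,18],[0,0,0,0,18]]'
python3 -m inch '[[0,0,0,0,30],[0,0,0,0,60],[0,0,0,0,60],[0,0,0,0,60],[0,0,0,0,60]]'
python3 -m inch '[[0,0,1,0,60],[0,0,1,0,60],[0,0,1,0,60],[0,0,1,0,60],[0,0,0.5,0,60]]'
python3 -m inch '[[0,0,0,0,60]]'
python3 - <<'E'
from h import *
st();s=snap('wrist','w12');blobs(s,'red',.10,.14);blobs(s,'red',.118,.14)
E
```

```text
clock: 45.05
tool_pos: [0.5553, -0.2955, 0.106]
eef_rot: [0.706, 0.708, -0.003, -0.004]
contact_force: [-0.6, 1.7, 9.4]
opening: 0.261
clock: 45.45
tool_pos: [0.5696, -0.2967, 0.1061]
eef_rot: [0.706, 0.708, -0.003, -0.003]
contact_force: [0.9, -0.4, 7.5]
opening: 0.266
clock: 45.95
tool_pos: [0.5693, -0.2965, 0.1052]
eef_rot: [0.706, 0.709, -0.003, -0.003]
contact_force: [0.3, -0.1, -0.7]
opening: 0.672
clock: 46.45
tool_pos: [0.5706, -0.2965, 0.2202]
eef_rot: [0.706, 0.709, -0.003, -0.002]
contact_force: [-0.0, 0.0, 0.4]
opening: 0.682
clock: 46.55
tool_pos: [0.5707, -0.2967, 0.2197]
eef_rot: [0.706, 0.709, -0.003, -0.002]
contact_force: [-0.3, -0.4, 0.6]
opening: 0.681
46.55 [ 0.5707 -0.2967  0.2197] [ 9.020e+01  1.000e-01 -1.797e+02] [-0.3 -0.4  0.6] 0.681
red px [316. 242.] n 1606 mean [ 0.5684 -0.2943  0.1204] rect c [ 568.4 -296. ] sz [23.  22.9] ang 76.3
red px [316. 246.] n 1371 mean [ 0.5685 -0.2956  0.1223] rect c [ 568.5 -296.1] sz [22.8 22.8] ang 76.3
```

View pics/w12.png

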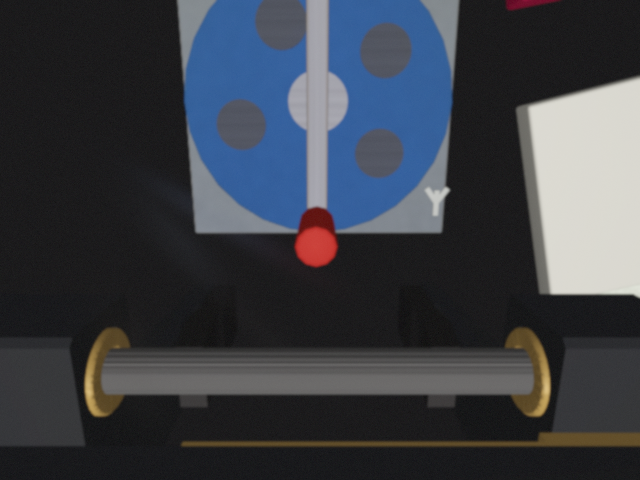

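```bash
python3 -m inch '[[-0.45,0.87,0,0.05,88],[-0.45,0.87,0,0.05,88],[-0.45,0.87,0,0.05,88],[-0.45,0.87,0,0.05,88],[-0.45,0.87,0,0.05,88]]' >/dev/null
python3 -m inch '[[-0.45,0.87,0,0.05,88],[-0.45,0.87,0,0.05,88],[-0.45,0.87,-0.6,0.05,88],[-0.45,0.87,-0.6,0.05,88],[-0.45,0.87,-0.6,0.05,88]]' >/dev/null
python3 -m inch '[[-0.45,0.8,-0.6,0,88],[0,0,0,0,88],[0,0,0,0,88]]' >/dev/null
python3 - <<'E'
from h import *
st();s=snap('wrist','w13');blobs(s,'yellow',.042,.07,(.35,.55,-.2,.1));print(np.round(r.get_state()['q'],2))
blobs(s,'yellow',.012,.035,(.35,.55,-.2,.1))
E
```

```text
47.9 [ 0.4453 -0.0592  0.1573] [  93.3    0.  -179.3] [-0.6 -0.2 -0. ] 0.995
yellow px [300. 261.] n 744 mean [ 0.4337 -0.0699  0.0521] rect c [433.3 -74.2] sz [35.9 14.6] ang 5.9
[ 0.41  0.71 -0.61  2.15  0.83  0.54 -0.78]
yellow px [301. 227.] n 312 mean [ 0.432  -0.0577  0.0189] rect c [431.7 -58. ] sz [36.9  1.8] ang 6.0
yellow px [307. 248.] n 446 mean [ 0.4371 -0.0696  0.0265] rect c [433.6 -76.8] sz [40.4 25.6] ang 4.8
```

View pics/w13.png

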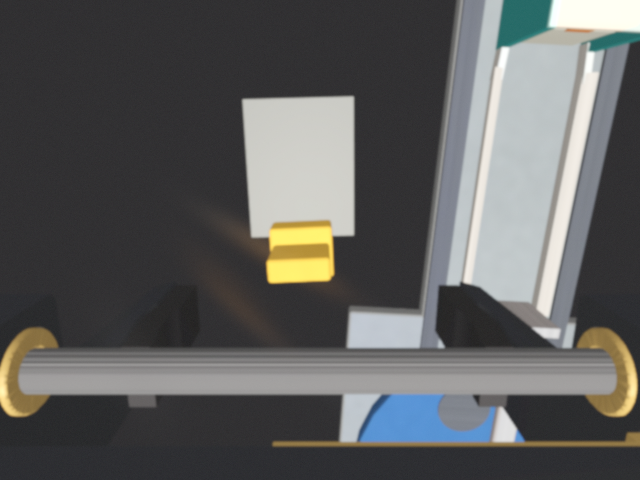

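```bash
python3 -m inch '[[-0.47,-0.6,0,0.43,80],[0,0,-0.8,0,80],[0,0,-0.8,0,80],[0,0,-0.8,0,80],[0,0,-0.8,0,80]]'
python3 -m inch '[[0,0,-0.7,0,80],[0,0,-0.3,0,80],[0,0,0,0,80]]'
python3 -c "
from h import *
st();print(np.round(r.get_state()['q'],2));s=snap('wrist');blobs(s,'yellow',.05,.07,(.35,.55,-.2,.1))"
```

```text
clock: 48.45
tool_pos: [0.4353, -0.0757, 0.0774]
eef_rot: [0.671, 0.741, -0.003, -0.002]
contact_force: [0.6, 0.5, 0.0]
opening: 0.913
clock: 48.75
tool_pos: [0.4347, -0.0752, 0.0522]
eef_rot: [0.671, 0.742, -0.004, -0.002]
contact_force: [0.2, -1.1, -0.5]
opening: 0.911
48.75 [ 0.4347 -0.0752  0.0522] [ 9.580e+01  1.000e-01 -1.795e+02] [ 0.2 -1.1 -0.5] 0.911
[ 0.21  0.89 -0.23  2.23  1.34  0.19 -1.18]
yellow px [318. 315.] n 1610 mean [ 0.433  -0.0687  0.0544] rect c [433.  -73.3] sz [36.  13.5] ang 6.1
yellow px [312. 347.] n 16 mean [ 0.4323 -0.079   0.0566] rect c [432.3 -78.8] sz [4.8 1.2] ang 7.2
```

```bash
python3 -m inch '[[-0.02,0,-0.15,0,80],[0,0,0,0,30],[0,0,0,0,30],[0,0,0,0,30],[0,0,0,0,30]]' 40
python3 -m inch '[[0,0,0,0,30],[0,0,0,0,30],[0,0,0,0,30],[0,0,0,0,30]]'
python3 -m inch '[[0,0,0.5,0,30],[0,0,0.7,0,30],[0,0,0.8,0,30],[0,0,0.3,0,30],[0,0,0,0,30]]'
```

```text
clock: 49.3
tool_pos: [0.4339, -0.0742, 0.0496]
eef_rot: [0.67, 0.742, -0.003, -0.003]
contact_force: [0.4, -0.3, 0.1]
opening: 0.571
clock: 49.7
tool_pos: [0.4339, -0.074, 0.0494]
eef_rot: [0.67, 0.742, -0.003, -0.003]
contact_force: [0.6, 0.0, 2.2]
opening: 0.404
clock: 50.2
tool_pos: [0.4339, -0.0743, 0.1074]
eef_rot: [0.671, 0.742, -0.003, -0.002]
contact_force: [1.1, -0.2, -1.7]
opening: 0.403
```

```bash
python3 -m inch '[[0.77,0.6,0,-0.13,30],[0.77,0.6,0,-0.13,30],[0.77,0.6,0,-0.13,30],[0.77,0.6,0,-0.13,30],[0.77,0.6,0,-0.13,30]]'
python3 -m inch '[[0.77,0.6,0,-0.13,30],[0.74,0.56,0,-0.14,30],[0,0,0,0,30],[0,0,0,0,30]]'
python3 - <<'E'
from h import *
st();s=snap('wrist','w14');blobs(s,'yellow',.06,.16);print(np.round(r.get_state()['contact_force'],1))
E
```

```text
clock: 50.7
tool_pos: [0.53, 0.0013, 0.1057]
eef_rot: [0.695, 0.719, -0.004, -0.003]
contact_force: [0.3, 0.5, -2.2]
opening: 0.405
clock: 51.1
tool_pos: [0.5668, 0.0298, 0.1056]
eef_rot: [0.705, 0.709, -0.004, -0.003]
contact_force: [0.4, 0.7, -1.8]
opening: 0.405
51.1 [0.5668 0.0298 0.1056] [ 9.030e+01  1.000e-01 -1.794e+02] [ 0.4  0.7 -1.8] 0.405
yellow px [317. 298.] n 10770 mean [0.5652 0.0374 0.0942] rect c [565.   36.8] sz [38.7 21.2] ang 2.1
[-0.4 -0.1 -1.7]
```

View pics/w14.png

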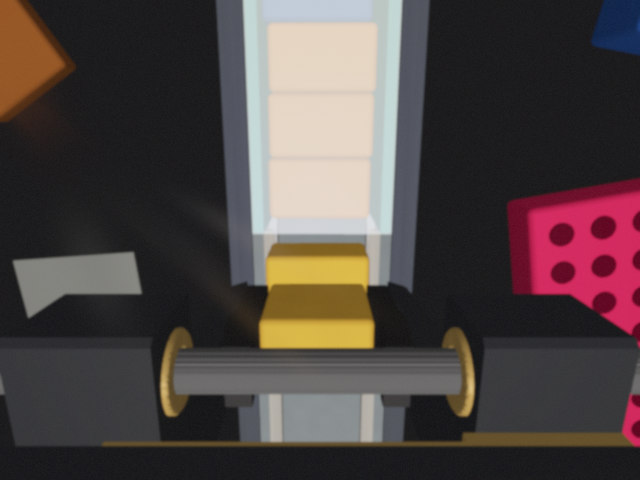

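```bash
python3 -m inch '[[0.05,0,-0.5,0,30],[0,0,-0.6,0,30],[0,0,-0.4,0,30],[0,0,-0.18,0,30],[0,0,-0.08,0,30]]'
python3 -m inch '[[0,0,-0.03,0,30],[0,0,0,0,30]]'
python3 -m inch '[[0,0.1,0.02,0,30],[0,0.18,0,0,30],[0,0,0,0,30],[0,0,0,0,30]]'
python3 - <<'E'
from h import *
st();s=snap('wrist');w=cloud(s);m=mask(s,'yellow');
for lo,hi in((.028,.04),(.062,.075)):
  p=w[m&(w[...,2]>lo)&(w[...,2]<hi)];print(len(p),np.round(p.min(0),4),np.round(p.max(0),4)) if len(p) else 0
E
```

```text
clock: 51.65
tool_pos: [0.5684, 0.0298, 0.0618]
eef_rot: [0.705, 0.709, -0.004, -0.003]
contact_force: [-0.5, 0.5, -2.0]
opening: 0.402
clock: 51.85
tool_pos: [0.5692, 0.0301, 0.0623]
eef_rot: [0.705, 0.709, -0.003, -0.003]
contact_force: [-0.6, 0.6, -1.2]
opening: 0.403
clock: 52.25
tool_pos: [0.569, 0.0373, 0.0627]
eef_rot: [0.705, 0.709, -0.003, -0.003]
contact_force: [0.3, 0.1, -1.3]
opening: 0.4
52.25 [0.569  0.0373 0.0627] [  90.3    0.  -179.5] [ 0.3  0.1 -1.3] 0.4
4218 [0.5491 0.0329 0.062 ] [0.5861 0.0449 0.0716]
```

```bash
python3 -m inch '[[0,0,-0.06,0,30],[0,0,-0.03,0,30],[0,0,0,0,30]]'
python3 -m inch '[[0,0,0,0,50],[0,0,0,0,50],[0,0,0,0,50],[0,0,0,0,55],[0,0,0.4,0,60]]'
python3 -m inch '[[0,0,0.8,0,70],[0,-0.3,1,0,88],[0,-0.6,1,0,88],[0,-0.6,0,0,88],[0,0,0,0,88]]'
python3 - <<'E'
from h import *
st();s=snap('wrist','w15');w=cloud(s);blobs(s,'yellow',.062,.075)
m=mask(s,'yellow')
for lo,hi in((.028,.04),(.062,.075)):
  p=w[m&(w[...,2]>lo)&(w[...,2]<hi)];print(len(p),np.round(p.min(0),4),np.round(p.max(0),4)) if len(p) else 0
E
```

```text
clock: 52.6
tool_pos: [0.5691, 0.0368, 0.0615]
eef_rot: [0.705, 0.709, -0.003, -0.002]
contact_force: [-2.4, -0.9, 9.2]
opening: 0.404
clock: 53.1
tool_pos: [0.5681, 0.0367, 0.0696]
eef_rot: [0.705, 0.709, -0.004, -0.004]
contact_force: [-0.8, -0.7, 0.4]
opening: 0.672
clock: 53.6
tool_pos: [0.569, -0.0039, 0.1405]
eef_rot: [0.707, 0.707, -0.004, -0.002]
contact_force: [0.1, -1.3, 0.2]
opening: 1.0
53.6 [ 0.569  -0.0039  0.1405] [  90.1    0.2 -179.5] [ 0.1 -1.3  0.2] 1.0
yellow px [318. 178.] n 2277 mean [0.5676 0.0369 0.0683] rect c [567.5  36.6] sz [34.9 14. ] ang 0.2
1760 [0.5483 0.021  0.0317] [0.5868 0.0526 0.0399]
2277 [0.55   0.0296 0.062 ] [0.5849 0.0437 0.0711]
```

View pics/w15.png

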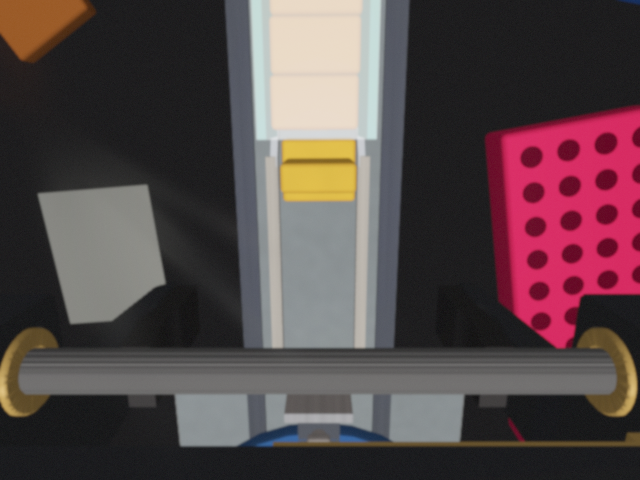

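The keeper stands upright at the mouth (318,178), the boxes are visible in the case through the roof, and the ram is home (318,410). I'll retreat upward, check the handle and bystanders once more, then hand in.

```bash
python3 -m inch '[[0,0,1,0,88],[0,0,1,0,88],[0,0,1,0,88],[0,0,1,0,88],[0,0,0,0,88]]'
python3 - <<'E'
from h import *
st();s=snap('top');blobs(s,'red',.118,.14)
a=cv2.imread('pics/top0.png').astype(int);d=np.abs(s['pixels'][:,:,::-1].astype(int)-a).max(-1)>50
for n,(x0,x1,y0,y1) in dict(cup=(195,245,150,205),tip=(262,320,143,192),rack=(335,440,148,208),tape=(246,280,316,350),tile=(290,326,304,342),turq=(110,140,232,265),black=(188,218,325,345)).items():print(n,int(d[y0:y1,x0:x1].sum()))
c=snap('scene');blobs(c,'yellow',.06,.08,(.5,.65,-.1,.1));blobs(c,'red',.118,.14)
print(r.finish_job())
E
```

```text
clock: 54.15
tool_pos: [0.5702, 0.0013, 0.2424]
eef_rot: [0.705, 0.709, -0.001, -0.002]
contact_force: [-0.3, -0.4, 0.2]
opening: 1.002
54.15 [0.5702 0.0013 0.2424] [ 9.040e+01 -1.000e-01 -1.797e+02] [-0.3 -0.4  0.2] 1.002
cup 0
tip 0
rack 2816
tape 0
tile 0
turq 0
black 0
yellow px [290. 267.] n 125 mean [0.5701 0.0345 0.0671] rect c [568.1  35.2] sz [13.7 38.4] ang 90.0
red px [114. 339.] n 153 mean [ 0.5704 -0.2968  0.1218] rect c [ 569.8 -297.1] sz [21.7 21.4] ang 38.3
the job is handed in; nothing more can be done
None
```

The restock is done and handed in at about 54 s of the 200 s allowed. There was one old box and there were three new ones.

**What I did:**
- Stood the keeper aside on the grey pad.
- Pulled the old blue box up to the mouth of the case.
- Stood the three orange boxes upright behind it.
- Led the handle anticlockwise through one full turn, which slid the row into the case.
- Stood the keeper upright in the lane at the mouth.

**What the last checks showed:**
- **Boxes:** the row shows in order through the clear roof, all inside the case.
- **Ram and handle:** the ram is home. The handle is within about 1 mm of where it started, roughly 0.5° short by the wrist camera.
- **Keeper:** upright, with its front face 1 to 2 mm short of the mouth plane.
- **Forces:** the wrist force stayed below about 10 N in every reading.

**What went differently or disagreed:**
- The arm could not reach low enough at the pad's centre, so I set the keeper down about 2 cm off it. It was later knocked about 5 cm, so I located it again before picking it up.
- The final top view showed no change at the cup, tip box, tape roll, tile or look-alikes. The tube rack's region did differ from the first picture, probably because the arm was in the way. In the last wrist picture it looked undisturbed, and I never moved near it.
- The top-view check of the handle found nothing, likely for the same reason. The scene camera put it about 1 mm from home.

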